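Pin the swivel stand, undo the oil filler cap and let it drip

TASK

Lock the swivel service stand as it stands by dropping its loose lock pin (the one with the collar and thick grip, parked in the drilled block) fully home through the hole in the turning plate and on into the base. Then unscrew the tight dipstick cap of the oil tank counter-clockwise (about a quarter turn), without yanking it against the thread; stop turning once the thread lets go, draw the dipstick straight out and finish still holding the cap upright just above the filler neck, the tip of the dipstick a finger's width or two clear over the opening so that oil drips back in. Don't let the plate swing, and leave the other things on the bench alone.

Things in the scene. Friction and masses are not known exactly. Their poses are not given: they have to be found in the camera images.
- pin: loose lock pin, upright in any one of the pin block's three holes: steel shank 12 mm across with tapered foot, 36 mm long; collar 32 mm across, 4 mm thick; above it a dark round grip 20 mm across, 36 mm tall (76 mm overall). 0.12 kg. Origin at the centre of the foot's end, z up along the pin. The collar rests on the block's top at the start, on the turning plate when fully home
- pin_block: steel block 50 x 190 x 45 mm (x, y, z), fixed; three upright holes 14 mm wide, 40 mm deep on its y axis at y = -60, 0, +60 mm; origin under its centre. The two holes without the lock pin hold the drift and the dowel
- stand: base of the swivel stand, bolted down, 30 mm high; origin on the swivel axis at bench height, drilled tongue to -x. On it turns a steel plate, 240 mm across, top 44 mm above the bench, with a like tongue 50 mm wide reaching 195 mm from the axis. On the plate: grey oil tank, x = -100 to 50 mm, 130 mm wide, top 150 mm above the bench; behind it valve block and motor to x = 245 mm, 162 mm high
- swivel (a joint): angle of the turning plate on the stand (rad), counter-clockwise from above; at 0, where it starts, the holes of plate and base are in line. Without the pin it turns easily (0.15 Nm), far more easily than the cap unscrews; the pin locks it to within about 0.01 rad
- plate_hole (a point): centre of the upper mouth of the hole in the turning plate's tongue, 44 mm above the bench, 165 mm from the swivel axis, 65 mm in front of the tank: 14 mm across, through the 12 mm plate; below it a 2 mm gap, then the base
- base_hole (a point): centre of the upper mouth of the matching 14 mm hole in the base's tongue, 30 mm above the bench, 30 mm deep; with the pin fully home its foot is 22 mm below this point
- filler_mouth (a point): centre of the rim of the tank's filler neck, 172 mm above the bench, 22 mm above the tank's top; opening 26 mm, neck 34 mm across; z up. A sprung rubber seal ring in the mouth pushes the cap up with 25 to 32 N, so the cap is tight (about 0.4 to 0.8 Nm: grip it with 60 N or more) and springs up 3 mm when its thread lets go
- cap: round steel filler cap, 56 mm across, 46 mm tall, ribbed head (20 to 46 mm up) over a 54 mm skirt, low bar on top along its x axis. Origin at the centre of the skirt's lower edge, 6 mm above the tank when closed. 0.16 kg. Unscrews counter-clockwise: its x axis starts at -0.54 to -0.21 rad from filler_mouth's x axis; the thread lets go at +0.94 (about 1 mm up); stop soon after
- dipstick_tip (a point): lower end of the dipstick, a straight rod 6 mm across fixed under the cap on its axis; 45 mm below the cap's origin (closed: 61 mm below the neck's rim)
- oil_bottle: bystander: grey plastic oil bottle, 68 mm across, 190 mm tall; origin under its centre
- impeller: bystander: brass pump impeller, 100 mm across, lying on its back; origin under its centre
- bearing: bystander: steel bearing ring, 62 mm across, 16 mm high, lying flat; origin under its centre
- wrench: bystander: steel spanner, 200 mm long, lying flat; origin at its middle
- screwdriver: bystander: screwdriver with black handle, 200 mm long, lying flat; origin at its middle
- elbow: bystander: brass pipe elbow, about 60 mm long; origin under its upright leg
- drift: bystander: drift tapering from 15 to 7 mm, standing 42 mm above the pin block, no collar; origin at its foot
- dowel: bystander: short dowel 16 mm thick standing 14 mm above the pin block, no collar; origin at its foot
- seal_box: bystander: small carton 70 x 90 x 35 mm; origin under its centre
Mind the look-alikes: they are no part of the job. What is shaped like the pin but pink or red is not meant.

How it is judged:
By the outcome, as a careful person would: the job done as asked, in the order asked, and still so for the second after the job is handed in, while the arm keeps its last pose, push and grip.
It also fails if it takes over 64 s, if anything falls off the work surface, if the arm or the gripper's body presses on something with over 40 N, if the wrist force passes 120 N, or if a joint passes its speed limit or range.

ROBOT

A 7-joint arm with a two-finger parallel gripper is mounted at the origin on the work surface. World frame = base frame: x ahead of the robot, y to its left, z up, the work surface at z = 0. Lengths are in m, angles in degrees, forces in N, time in s.
With the tool pointing down it reaches from about 0.425 to 0.875 m from the base axis. Payload 4.7 kg.
Tool frame: the origin (TCP) lies at the very end of the fingers, on their centre line; the grasp point (between the pads) lies 19 mm behind it (arm.grip_point_offset is the distance from the TCP to the grasp point, in m); z points along the fingers, y is the line along which they close (so a half turn about z gives the same grasp; the last joint's range is limited). The gripper opens to 87 mm and grips with 3 to 60 N. Pads are 19 mm wide; open, the fingers measure 117 mm over their backs; the gripper's body (75 mm by 190 mm) begins 51 mm behind the grasp point.
Start: joints at [65.953, 18.392, -4.016, 83.108, 1.295, 78.541, -3.26], TCP at [0.273, -0.59, 0.223] pointing down, gripper open.
Joint ranges: [-163.93, 163.93], [-17.29, 119.83], [-79.2, 71.16], [3.27, 140.29], [-89.18, 269.18], [5.43, 117.66], [-154.24, 154.24]. Speed limits (degrees/s): [147.25, 147.25, 180, 180, 180, 180, 180].

INTERFACE

Orientations are given as [roll, pitch, yaw] about the fixed x, y, z axes, in that order (R = Rz(yaw) Ry(pitch) Rx(roll)).
In Python, from rig import arm gives the robot as it stands.
- The arm moves only by the tool jog_arm, never from a script. Its argument "increments" is a list of rows, each a list of 7 numbers: the shift along the tool's x, y, z in cm, then the turn, a rotation vector about the tool's x, y, z in degrees, then the closure, from 0 (fully open) to 1 (shut). A call has exactly 5 rows; each row shifts and turns the commanded pose from where the row before left it, along the tool's axes as they then stand; what a row does not reach is not made up. A row lasts 1/12 s, in which the tool goes at most 41.7 mm and 7.16 degrees, less where a joint would pass 70% of its speed; a pose out of reach is approached as far as the arm can. A call with a gripper value outside its range is refused whole. The fingers move at their own pace and stop on an object; "squeeze" is the grip in N (left out, the last holds). Time passes only in rows, so rows that do not move let the fingers close, or fill a call up. It gives the time, the measured TCP pose, the force, the opening and the grip force at its end, in the units of the state.
- arm.sense(): the state, without advancing time (a new reading comes with each control period).
- arm.read_camera(name): name is "scene" or "top" or "wrist"; returns a dict with "color" (400x640x3 uint8, blue, green, red), "fx", "fy", "cx", "cy" (pixels), "k1" (the pictures are not rectified: a ray, as slopes to the right and down, at radius r is drawn at 1 + k1 r^2 times it, then the intrinsics apply), "R" (3x3) and "t" (3): a world point X has camera coordinates R X + t. Camera axes: x right, y down, z forward; pixel columns grow to the right and rows downward; lengths in m; the calibration is good to about 2 mm. A picture is of the moment at which its call begins. There is no depth.
- arm.finish_job(): hands the job in; it is judged then, once.
The state is a dict: "time": time; "joint_positions": joint angles; "qvel": joint speeds; "joint_torque": joint torques, N m; "ee_pos": TCP position; "ee_rot": TCP orientation; "force": force on the tool from outside, world axes, zero at the start; "ft_torque": the same for the moment, N m; "opening": finger opening in m; "finger_force": force on a finger pad.
Only numpy, scipy, OpenCV 4.12 (cv2) and the standard library are available. Lean on these libraries where they do the work, as an engineer would, in place of code of your own. Each camera call takes 0.05 s, during which the arm holds its last target. There are 200 camera calls.

## Working session

There is one attempt and no reset: what is moved stays moved. The work goes in short steps, Python scripts to look and compute and a tool call to move; the robot and the scene stay as the last step left them, time stands still between calls to the robot, and variables do not carry over. Pictures are saved under pics/ and viewed, at most 10 in all, crops included, and the job is handed in when it is done.

Besides the shell and the picture viewer there is one more tool, called after "Emit:" as a command line: name --pt "numbers of a row" for each row, then --argument value for the rest. jog_arm: Moves the arm, as the interface text tells. Its arguments: {"type":"object","properties":{"increments":{"type":"array","items":{"type":"array","items":{"type":"number"}}},"squeeze":{"type":"number"}},"required":["increments"]}

```bash
mkdir -p pics; ls; cat > h.py <<'E'
import numpy as np, cv2
from rig import arm
from scipy.spatial.transform import Rotation as Ro
def ray(c,u,v):
    d=np.array([(u-c["cx"])/c["fx"],(v-c["cy"])/c["fy"]]); p=d.copy()
    for _ in range(20): p=d/(1+c["k1"]*(p@p))
    R=np.array(c["R"]);t=np.array(c["t"])
    return -R.T@t, R.T@np.array([p[0],p[1],1.])
def onz(c,u,v,z):
    o,d=ray(c,u,v); return o+d*(z-o[2])/d[2]
def proj(c,X):
    x=np.array(c["R"])@np.array(X)+np.array(c["t"]); p=x[:2]/x[2]; p=p*(1+c["k1"]*(p@p))
    return np.array([p[0]*c["fx"]+c["cx"],p[1]*c["fy"]+c["cy"]])
def tri(a,b):
    A=np.zeros((3,3));B=np.zeros(3)
    for o,d in (a,b):
        d=d/np.linalg.norm(d);P=np.eye(3)-np.outer(d,d);A+=P;B+=P@o
    return np.linalg.solve(A,B)
E
python3 - <<'E'
from h import *
for n in("scene","top","wrist"):
    c=arm.read_camera(n); cv2.imwrite(f"pics/{n}0.png",c["color"]); print(n,c["fx"],c["k1"],-np.array(c["R"]).T@c["t"])
s=arm.sense(); print(s, arm.grip_point_offset)
E
```

```text
pics
scene 520.5611524991655 0.03504874488039128 [1.27038351 0.00713208 1.19025267]
top 408.3455019793641 -0.0450999198277207 [0.27413226 0.03043598 1.17611203]
wrist 323.33750133730257 -0.04131600474507816 [ 0.33988124 -0.55798136  0.38421513]
{'time': 0.15, 'joint_positions': array([65.95249162, 18.42991631, -4.01632987, 83.15871748,  1.29319463,
       78.54203995, -3.26103761]), 'qvel': array([-0.04741976, -0.12351704,  0.0481244 , -0.21633019,  0.09165635,
       -0.06757314,  0.06755784]), 'joint_torque': array([ 1.70154490e-04, -4.91796649e+01, -4.04545013e-01, -3.12874031e+01,
       -6.40978804e-02,  4.05201036e-02,  1.12773930e-04]), 'ee_pos': array([ 0.27300982, -0.58941677,  0.22170705]), 'ee_rot': array([-1.79914448e+02,  3.09993047e-03,  2.48562614e+01]), 'force': array([-0.19794966,  0.049738  ,  0.60759064]), 'ft_torque': array([ 0.06686297, -0.00709092,  0.04394092]), 'finger_force': 0.0, 'opening': 0.08702931163249554} 0.0187
```

View pics/scene0.png

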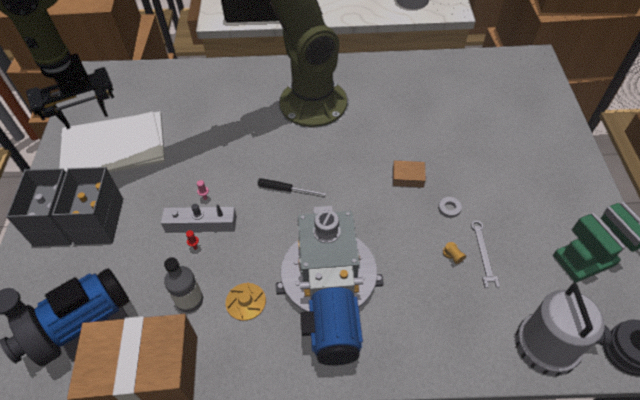

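View pics/top0.png

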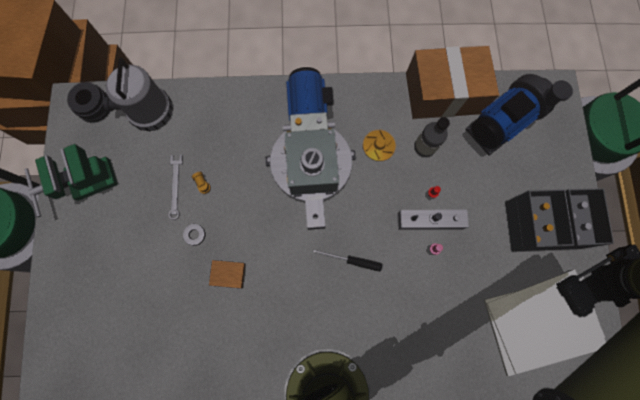

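The scene view shows the stand and tank centrally, with the pin block at (198,217). In the top view the block is at (433,218), the cap at (312,160) and the tongue hole at (315,215). The pin candidates in the top view are the block's three occupants at (415,218), (436,217) and (457,218), plus the pink one at (435,249) and the red one at (433,192), which are excluded by colour. I'll confirm in an enlarged crop.

```bash
python3 - <<'E'
from h import *
a=cv2.imread("pics/scene0.png");b=cv2.imread("pics/top0.png")
z=lambda i,x,y,w,h,s:cv2.resize(i[y:y+h,x:x+w],None,fx=s,fy=s,interpolation=cv2.INTER_CUBIC)
A=z(a,155,170,90,85,4.4);B=z(b,390,180,90,85,4.4)
C=z(a,280,200,90,50,4.4);D=z(b,270,120,90,112,4.4)
top=np.hstack([A,B]); cv2.imwrite("pics/c1.png",top)
cv2.imwrite("pics/c2.png",np.hstack([cv2.copyMakeBorder(C,0,D.shape[0]-C.shape[0],0,0,0),D]))
E
```

```text
(no output)
```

View pics/c1.png

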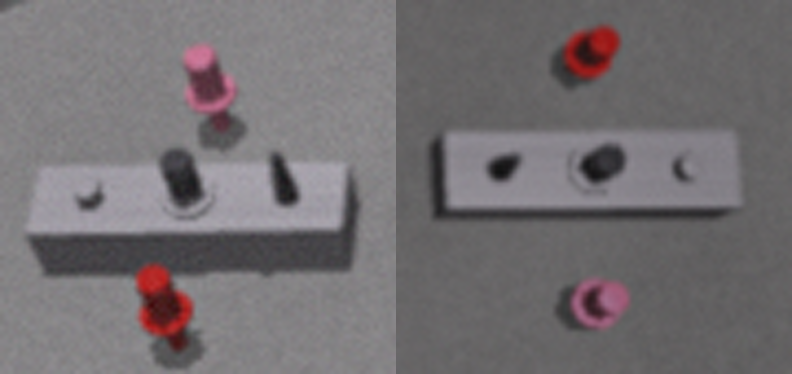

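View pics/c2.png

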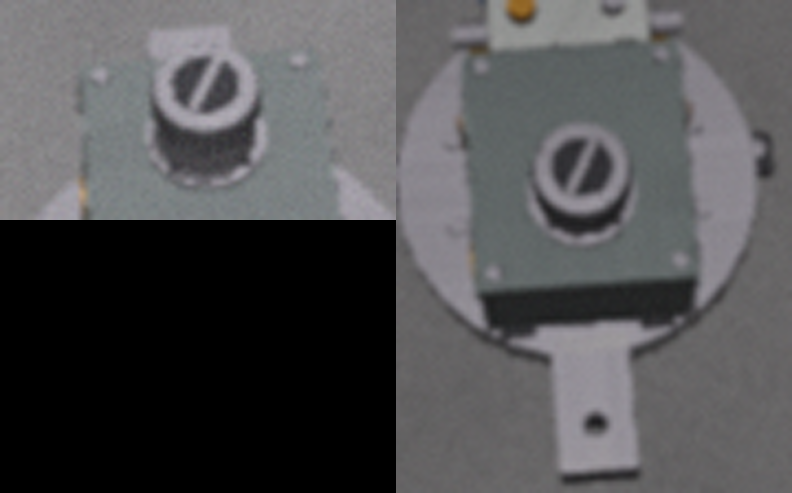

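The middle occupant, at top (436,218) and scene (196,210), is the pin. It has the collar ring and a thick dark round grip. (415,218) tapers and has no collar, so it's the drift. (457,218) is a short stub, the dowel. The second crop shows the plate hole at top px (315.5,216.1) and the cap's top at (312.5,157.7), with its bar running from (315.7,151.8) to (309.1,163.6).

```bash
python3 - <<'E'
from h import *
T=arm.read_camera("top");S=arm.read_camera("scene")
t=lambda x,y,z:onz(T,390+(x-396)/4.4,180+y/4.4,z).round(4)
s=lambda x,y,z:onz(S,155+x/4.4,170+y/4.4,z).round(4)
B=[t(*p,.045) for p in((444,131),(739,130),(742,208),(443,208))];print("blockT",B,np.mean(B,0))
B=[s(*p,.045) for p in((40,165),(346,163),(352,232),(28,235))];print("blockS",B,np.mean(B,0))
print("pin T grip top",t(608,160,.085),"collar",t(597,170,.049)); print("pin S top",s(176,160,.085),"collar",s(187,195,.049))
d=lambda x,y,z:onz(T,270+(x-396)/4.4,120+y/4.4,z).round(4)
c=lambda x,y,z:onz(S,280+x/4.4,200+y/4.4,z).round(4)
print("hole",d(596,423,.044)); 
print("cap T",d(583,166,.202),"S",c(206,88,.202), "bar",d(597,140,.204),d(568,192,.204))
print("tongue",[d(*p,.044) for p in((555,355),(632,350),(560,474),(637,471))])
print("tank",[d(*p,.15) for p in((466,50),(680,42),(695,280),(480,290))])
# sub-pixel hole
g=cv2.cvtColor(T["color"],6); p=g[208:224,307:324].astype(int);print(p)
E
```

```text
blockT [array([ 0.4903, -0.2277,  0.045 ]), array([ 0.4849, -0.4198,  0.045 ]), array([ 0.434, -0.416,  0.045]), array([ 0.4403, -0.2232,  0.045 ])] [ 0.462375 -0.321675  0.045   ]
blockS [array([ 0.4334, -0.4124,  0.045 ]), array([ 0.441 , -0.2239,  0.045 ]), array([ 0.4925, -0.217 ,  0.045 ]), array([ 0.4853, -0.4121,  0.045 ])] [ 0.46305 -0.31635  0.045  ]
pin T grip top [ 0.4611 -0.3194  0.085 ] collar [ 0.461  -0.3232  0.049 ]
pin S top [ 0.4629 -0.3173  0.085 ] collar [ 0.4632 -0.3183  0.049 ]
hole [0.4798 0.0148 0.044 ]
cap T [0.5997 0.0195 0.202 ] S [0.6016 0.024  0.202 ] bar [0.6143 0.0111 0.204 ] [0.5839 0.0285 0.204 ]
tongue [array([0.5252, 0.0398, 0.044 ]), array([ 0.527, -0.01 ,  0.044]), array([0.4476, 0.0388, 0.044 ]), array([ 0.448 , -0.0103,  0.044 ])]
tank [array([0.6933, 0.0878, 0.15  ]), array([ 0.6945, -0.0426,  0.15  ]), array([ 0.5445, -0.045 ,  0.15  ]), array([0.5423, 0.082 , 0.15  ])]
[[147 146 146 146 147 147 148 147 147 148 148 144 145 145 149 147 134]
 [146 147 145 147 146 147 148 149 148 148 148 144 144 144 146 145 132]
 [148 147 148 145 145 148 150 148 
[... 260 characters left out ...]
147 148 146 138 111  82  68  87 115 137 146 145 146 146 130]
 [146 150 147 149 146 124  80  45  31  46  82 122 143 145 147 145 133]
 [146 150 148 149 147 116  68  44  43  41  66 116 141 147 147 147 139]
 [146 149 150 150 144 123  87  76  78  71  92 128 146 146 147 147 145]
 [144 151 148 148 147 135 114 106 107 108 123 142 149 146 146 148 146]
 [140 149 150 145 151 144 141 137 136 137 145 148 148 145 147 149 145]
 [141 150 148 148 150 149 149 149 149 151 151 150 148 147 146 148 145]
 [137 148 148 148 149 148 150 152 151 152 151 149 146 146 146 148 145]
 [135 151 149 147 149 149 150 149 152 150 151 149 147 148 147 148 147]
 [136 151 149 148 149 148 149 149 152 151 151 149 148 147 146 149 147]]
```

Emit:
jog_arm --pt "2.86 -1.66 0.4 0 0 0 0.4" --pt "2.86 -1.66 0.4 0 0 0 0.4" --pt "2.86 -1.66 0.4 0 0 0 0.4" --pt "2.86 -1.66 0.4 0 0 0 0.4" --pt "2.86 -1.66 0.4 0 0 0 0.4" --squeeze 45

```text
time: 0.67
ee_pos: [0.3687, -0.453, 0.2023]
ee_rot: [180.0, 0.0, 24.8]
force: [0.4, -0.0, 0.3]
opening: 0.0614
finger_force: 0.0
```

Emit:
jog_arm --pt "2.86 -1.66 0.5 0 0 0 0.4" --pt "2.86 -1.66 0.5 0 0 0 0.4" --pt "2.86 -1.66 0.5 0 0 0 0.4" --pt "2.86 -1.66 0.5 0 0 0 0.4" --pt "2.86 -1.66 0.5 0 0 0 0.4"

```text
time: 1.08
ee_pos: [0.4636, -0.3176, 0.1774]
ee_rot: [180.0, 0.0, 24.8]
force: [1.2, -0.3, -0.1]
opening: 0.0526
finger_force: 0.0
```

Emit:
jog_arm --pt "0 0 0 0 0 6.2 0.4" --pt "0 0 0 0 0 6.2 0.4" --pt "0 0 0 0 0 6.2 0.4" --pt "0 0 0 0 0 6.2 0.4" --pt "0 0 0 0 0 0 0.4"

```text
time: 1.5
ee_pos: [0.4629, -0.3189, 0.1775]
ee_rot: [180.0, 0.0, -0.1]
force: [-1.1, -0.3, -0.4]
opening: 0.0524
finger_force: 0.0
```

```bash
python3 - <<'E'
from h import *
W=arm.read_camera("wrist"); cv2.imwrite("pics/w1.png",W["color"])
print(-np.array(W["R"]).T@W["t"], np.array(W["R"]).round(2), proj(W,[.4625,-.319,.085]),proj(W,[.4625,-.319,.049]))
E
```

```text
[ 0.53643467 -0.31787877  0.34013136] [[-0.   -1.    0.  ]
 [-0.96  0.    0.27]
 [-0.27  0.   -0.96]] [318.6629647  200.34975886] [318.47481118 189.56083041]
```

View pics/w1.png

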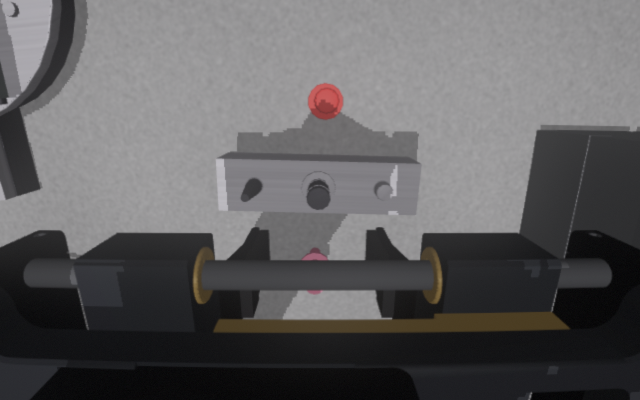

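The wrist view shows the pin's grip top at about (318,197) and its collar at (319,186), with the fingers straddling it. I'll refine that numerically.

```bash
python3 - <<'E'
from h import *
W=arm.read_camera("wrist"); g=cv2.cvtColor(W["color"],6)
c=g[165:215,295:345]; m=(c<75).astype(np.uint8); n,l,st,ce=cv2.connectedComponentsWithStats(m)
for i in range(1,n):
    if st[i,4]>20: print(st[i],ce[i]+[295,165])
print(c[8:46:1,14:34])
for u,v,z in((318,196.5,.085),(319,186.5,.049)): print(onz(W,u,v,z))
E
```

```text
[ 12  15  23  29 488] [317.90368852 194.98155738]
[[116 107 109 122 130 132 132 131 131 132 131 132 132 131 126 117 109 111
  120 124]
 [106 118 127 131 134 133 133 133 133 132 133 133 133 134 132 130 128 126
  119 112]
 [125 129 132 134 133 133 132 133 133 133 133 133 133 134 133 133 133 133
  131 125]
 [130 132 133 134 133 132 133 133 132 133 133 133 133 133 133 133 133 134
  134 132]
 [131 133 134 133 132 132 132 132 132 131 131 133 133 132 133 132 134 134
  134 135]
 [132 133 133 133 131 129 128 128 123 111 109 121 129 129 132 133 134 134
  135 134]
 [133 133 131 128 118  99  95  97 100  97  94  98 107 111 121 130 133 134
  134 134]
 [133 131 123 109  91  80  85  81  71  65  63  68  85  97 100 106 122 133
  134 133]
 [131 123 110  98  78  60  60  57  55  53  53  53  60  70  88 102 115 132
  133 132]
 [125 114  97  72  57  53  52  52  52  52  52  52  52  54  61  73  98 123
  131 131]
 [109  82  63  54  52  52  52  52  52  52  53  53  52  52  52  57  77 104
  123 130]
 [ 95  61  52  52  52  56  59  62  65  62  61  63  61  55  53  53  58  79
  108 127]
 [ 73  54  52  55  60  77  91 
[... 1556 characters left out ...]
8  68  69  69  69
   70  88]
 [ 70  68  68  68  67  68  68  68  68  69  67  68  68  68  69  68  69  67
   72  98]
 [ 86  71  68  68  67  68  67  68  68  69  68  68  68  68  67  68  68  69
   83 109]
 [114  88  70  68  67  68  68  68  68  68  67  67  68  68  68  68  72  84
  105 124]
 [127 115  91  73  68  68  68  67  67  68  67  67  67  67  70  79 102 121
  125 128]
 [129 127 118 101  83  75  72  68  67  68  69  70  70  71  85 108 124 128
  128 129]
 [129 128 127 124 122 116 101  85  76  81  91  95  95  98 112 124 127 128
  128 128]
 [129 128 129 129 129 128 125 123 122 122 123 124 125 125 127 128 128 128
  129 130]]
[ 0.46577485 -0.31844768  0.085     ]
[ 0.46542095 -0.3194765   0.049     ]
```

Emit:
jog_arm --pt "0.16 0 2.4 0 0 0 0.4" --pt "0 0 2.4 0 0 0 0.4" --pt "0 0 2.4 0 0 0 0.4" --pt "0 0 2.4 0 0 0 0.4" --pt "0 0 2.4 0 0 0 0.4"

```text
time: 2.02
ee_pos: [0.4645, -0.3191, 0.0566]
ee_rot: [180.0, -0.0, 0.2]
force: [0.6, -0.6, 0.5]
opening: 0.0519
finger_force: 0.0
```

Emit:
jog_arm --pt "0 0 0 0 0 0 0.6" --pt "0 0 0 0 0 0 0.8" --pt "0 0 0 0 0 0 1" --pt "0 0 0 0 0 0 1" --pt "0 0 0 0 0 0 1"

```text
time: 2.43
ee_pos: [0.4657, -0.3197, 0.0594]
ee_rot: [179.9, -0.1, 0.1]
force: [-0.2, 0.2, -0.4]
opening: 0.0265
finger_force: 0.0
```

Emit:
jog_arm --pt "0 0 0 0 0 0 1" --pt "0 0 0 0 0 0 1" --pt "0 0 0 0 0 0 1" --pt "0 0 0 0 0 0 1" --pt "0 0 0 0 0 0 1"

```text
time: 2.85
ee_pos: [0.4653, -0.3196, 0.0589]
ee_rot: [179.9, -0.1, 0.1]
force: [0.3, 0.3, 6.0]
opening: 0.0194
finger_force: 45.0
```

Emit:
jog_arm --pt "0 0 -1 0 0 0 1" --pt "0 0 -2 0 0 0 1" --pt "0 0 -2 0 0 0 1" --pt "0 0 -2.5 0 0 0 1" --pt "0 0 -2.5 0 0 0 1"

```text
time: 3.27
ee_pos: [0.4637, -0.3183, 0.1582]
ee_rot: [-179.9, 0.1, 0.1]
force: [0.4, -1.0, -1.5]
opening: 0.0193
finger_force: 45.0
```

Emit:
jog_arm --pt "0 -2.5 0 0 0 0 1" --pt "0 -3.5 0 0 0 0 1" --pt "0.2 -3.5 0 0 0 0 1" --pt "0.2 -3.5 0 0 0 0 1" --pt "0.2 -3.5 0 0 0 0 1"

```text
time: 3.68
ee_pos: [0.4697, -0.1522, 0.1577]
ee_rot: [-180.0, 0.0, 0.0]
force: [1.0, 0.8, -0.6]
opening: 0.0187
finger_force: 45.0
```

Emit:
jog_arm --pt "0.2 -3.5 0 0 0 0 1" --pt "0.2 -3.5 0 0 0 0 1" --pt "0.2 -3.5 0 0 0 0 1" --pt "0.2 -3.5 0 0 0 0 1" --pt "0 -2.5 0 0 0 0 1"

```text
time: 4.1
ee_pos: [0.4776, 0.0148, 0.1578]
ee_rot: [-180.0, 0.0, 0.2]
force: [1.0, 0.4, -1.7]
opening: 0.0195
finger_force: 45.0
```

Emit:
jog_arm --pt "0 -0.5 0.5 0 0 0 1" --pt "0 0 0.5 0 0 0 1" --pt "0 0 0.5 0 0 0 1" --pt "0 0 0 0 0 0 1" --pt "0 0 0 0 0 0 1"

```text
time: 4.52
ee_pos: [0.4777, 0.0142, 0.1419]
ee_rot: [180.0, 0.1, -0.1]
force: [0.1, 0.0, -1.1]
opening: 0.0187
finger_force: 45.0
```

```bash
python3 - <<'E'
from h import *
o=[]
for n in("wrist","top","scene"):
    c=arm.read_camera(n); cv2.imwrite(f"pics/{n}2.png",c["color"])
    if n=="wrist":
        W=c;s=arm.sense();p=s["ee_pos"]; print(p,s["ee_rot"],proj(W,[.4805,.017,.044]),proj(W,p+[0,0,-.052]))
z=lambda i,x,y,w,h:cv2.resize(i[y:y+h,x:x+w],(400,400),interpolation=cv2.INTER_CUBIC)
cv2.imwrite("pics/w2.png",np.hstack([cv2.resize(W["color"],(640,400))[0:400,170:470]]))
E
```

```text
[0.47801283 0.01448284 0.142248  ] [ 1.79988647e+02  4.60720319e-02 -9.67632548e-02] [315.20577183 194.6970328 ] [318.47457129 215.5109499 ]
```

View pics/wrist2.png

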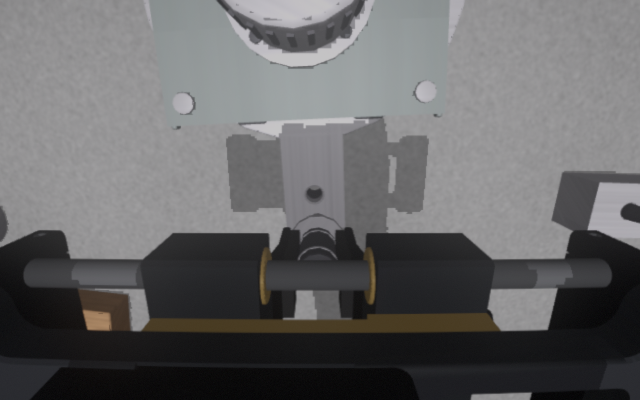

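The wrist view shows the plate hole at about (314,192) and the held pin's collar with its front edge near (319,215). The foot is hidden beneath the collar. I'll measure the hole and the collar edge in this one camera, so its bias cancels.

```bash
python3 - <<'E'
from h import *
W=arm.read_camera("wrist");p=arm.sense()["ee_pos"];g=cv2.cvtColor(W["color"],6)
c=g[180:206,300:330].astype(float); w=np.clip(110-c,0,None); ys,xs=np.mgrid[180:206,300:330]
m=(c<100).astype(np.uint8);n,l,st,ce=cv2.connectedComponentsWithStats(m)
for i in range(1,n):
  if st[i,4]>30: print(st[i],ce[i]+[300,180])
h=[(314.3,192.5)]
print("hole",onz(W,314.3,192.5,.044),p)
# predicted collar front points (upper rim +x side): top & bottom rims
for x in (0,.002):
  for zz in(-.010,-.014): print(x,zz,proj(W,p+[x+.016,0,zz]),proj(W,p+[x,.016,zz]),proj(W,p+[x,-.016,zz]))
cv2.imwrite("pics/w3.png",cv2.resize(W["color"][170:270,265:375],None,fx=6,fy=6,interpolation=cv2.INTER_CUBIC))
E
```

```text
[  7   8  17  15 202] [314.78712871 195.17326733]
hole [0.48303063 0.01852526 0.044     ] [0.47836943 0.01525168 0.14269491]
0 -0.01 [318.74568122 213.1805017 ] [290.97452661 239.63204924] [346.56313396 239.50853988]
0 -0.014 [318.71024851 210.97555226] [291.50134069 236.94480674] [345.96639253 236.82386325]
0.002 -0.01 [318.74256686 209.7896869 ] [290.8887352  236.40224004] [346.64319937 236.27837779]
0.002 -0.014 [318.70708627 207.64879756] [291.41900036 233.77236731] [346.04289736 233.65108255]
```

View pics/w3.png

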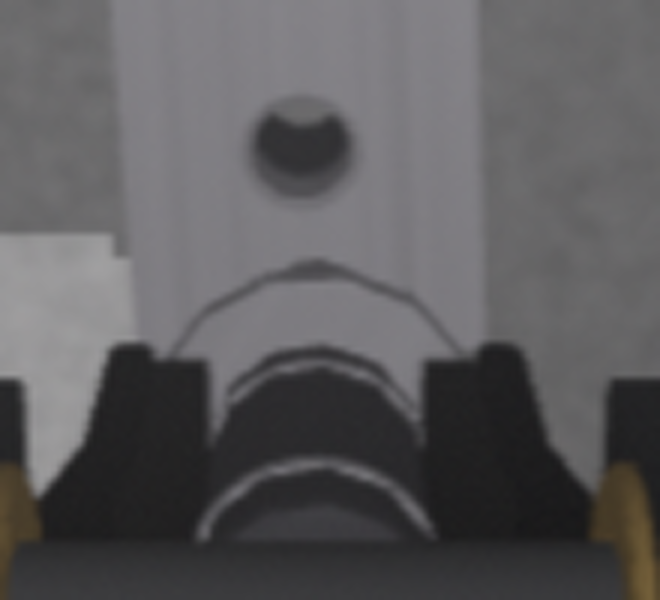

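The enlarged view puts the hole at wrist px (315.2,194.2), the collar's front edge at (318,215), and the pin centred in the fingers. The pin needs about +4.5 mm in x and +2 mm in y.

Emit:
jog_arm --pt "0.45 -0.2 0.5 0 0 0 1" --pt "0 0 1 0 0 0 1" --pt "0 0 1.3 0 0 0 1" --pt "0 0 0.8 0 0 0 1" --pt "0 0 0 0 0 0 1"

```text
time: 5.13
ee_pos: [0.4809, 0.0181, 0.104]
ee_rot: [-180.0, 0.3, 0.1]
force: [-0.4, -0.4, -1.5]
opening: 0.019
finger_force: 45.0
```

```bash
python3 - <<'E'
from h import *
W=arm.read_camera("wrist");p=arm.sense()["ee_pos"];print(p,arm.sense()["force"])
print("hole earlier", proj(W,p+[0,0,-.05]))
# tongue visible edges & collar front
for a in(0,.002): print(proj(W,p+[.016+a,0,-.010]))
cv2.imwrite("pics/w4.png",cv2.resize(W["color"][150:270,265:375],None,fx=5,fy=5,interpolation=cv2.INTER_CUBIC))
E
```

```text
[0.4815938  0.01811201 0.10512604] [ 0.53082337 -0.19814607 -0.52883948]
hole earlier [318.7996174  216.08324948]
[319.17351357 212.56522308]
[319.17952559 209.15367115]
```

View pics/w4.png

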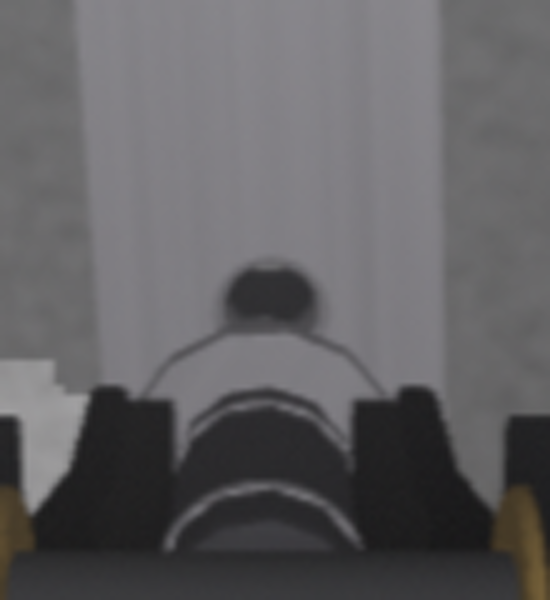

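The hole is now at wrist px (319,210), half covered by the collar, and y is aligned. I'll compute the remaining x.

```bash
python3 - <<'E'
from h import *
W=arm.read_camera("wrist");p=arm.sense()["ee_pos"];print(p,arm.sense()["ee_rot"])
g=cv2.cvtColor(W["color"],6); print(g[196:222,319], g[205,305:333],g[207,305:333])
for v in (201.6,): o=onz(W,319,v,.044);print("far rim -> centre x",o[0]-.007,o[1])
for u in(310,328): print(onz(W,u,208,.044))
for v in(215.3,216,217):print("collar front->axis",v,onz(W,318.3,v,p[2]-.010)[0]-.016,onz(W,318.3,v,p[2]-.008)[0]-.016)
E
```

```text
[0.48233845 0.01813362 0.10598988] [-1.79986601e+02  7.07538482e-02  6.55389769e-02]
[127 127 126 127 126 125 110 102  86  57  49  49  50  49  48  48  50  61
  71  79  92 125 125 125 125 125] [123 124 125 126 125 122 110  95  73  57  53  55  60  60  57  55  53  51
  55  69  90 105 116 125 127 126 125 127] [124 124 125 122 114  98  74  54  51  48  49  49  50  50  49  49  49  49
  48  49  52  68  91 110 120 124 125 126]
far rim -> centre x 0.4822053188658233 0.017974519301860586
[0.4843635  0.02449453 0.044     ]
[0.48436353 0.01143964 0.044     ]
collar front->axis 215.3 0.48063982245508097 0.48132711414613094
collar front->axis 216 0.48022547940993143 0.4809176011453811
collar front->axis 217 0.47963264940658423 0.48033168182937663
```

Emit:
jog_arm --pt "0.15 0 0.3 0 0 0 1" --pt "0 0 0.3 0 0 0 1" --pt "0 0 0.3 0 0 0 1" --pt "0 0 0.3 0 0 0 1" --pt "0 0 0.2 0 0 0 1"

```text
time: 5.65
ee_pos: [0.4841, 0.018, 0.0922]
ee_rot: [180.0, 0.0, 0.1]
force: [1.3, 0.9, -1.3]
opening: 0.019
finger_force: 45.0
```

Emit:
jog_arm --pt "0 0 0.2 0 0 0 1" --pt "0 0 0.2 0 0 0 1" --pt "0 0 0.2 0 0 0 1" --pt "0 0 0.2 0 0 0 1" --pt "0 0 0 0 0 0 1"

```text
time: 6.07
ee_pos: [0.4836, 0.0177, 0.0839]
ee_rot: [180.0, 0.1, 0.0]
force: [-0.3, -1.7, -1.8]
opening: 0.019
finger_force: 45.0
```

Emit:
jog_arm --pt "0 0 0.2 0 0 0 1" --pt "0 0 0.2 0 0 0 1" --pt "0 0 0.2 0 0 0 1" --pt "0 0 0.2 0 0 0 1" --pt "0 0 0 0 0 0 1"

```text
time: 6.48
ee_pos: [0.4838, 0.018, 0.076]
ee_rot: [180.0, 0.1, 0.1]
force: [-2.0, -0.7, -1.7]
opening: 0.0189
finger_force: 45.0
```

Emit:
jog_arm --pt "0 0 0.3 0 0 0 1" --pt "0 0 0.3 0 0 0 1" --pt "0 0 0.3 0 0 0 1" --pt "0 0 0.3 0 0 0 1" --pt "0 0 0.1 0 0 0 1"

```text
time: 6.9
ee_pos: [0.4838, 0.0179, 0.0629]
ee_rot: [180.0, 0.1, 0.1]
force: [-3.1, -1.6, 1.5]
opening: 0.0186
finger_force: 45.0
```

Emit:
jog_arm --pt "0 0 0.1 0 0 0 1" --pt "0 0 0.1 0 0 0 1" --pt "0 0 0.1 0 0 0 1" --pt "0 0 0.1 0 0 0 1" --pt "0 0 0.1 0 0 0 1"

```text
time: 7.32
ee_pos: [0.4838, 0.0178, 0.0584]
ee_rot: [180.0, 0.0, 0.0]
force: [-4.4, -2.1, 2.2]
opening: 0.0192
finger_force: 45.0
```

Emit:
jog_arm --pt "-0.05 0.02 0.05 0 0 0 1" --pt "0 0 0.05 0 0 0 1" --pt "0 0 0.05 0 0 0 1" --pt "0 0 0.05 0 0 0 1" --pt "0 0 0 0 0 0 1"

```text
time: 7.73
ee_pos: [0.4837, 0.0178, 0.058]
ee_rot: [180.0, 0.0, 0.1]
force: [-8.9, -1.7, 12.2]
opening: 0.0188
finger_force: 45.0
```

Collar contact is felt (12 N). I'll release and raise.

Emit:
jog_arm --pt "0 0 -0.1 0 0 0 0.9" --pt "0 0 0 0 0 0 0.6" --pt "0 0 0 0 0 0 0.5" --pt "0 0 0 0 0 0 0.4" --pt "0 0 0 0 0 0 0.4"

```text
time: 8.15
ee_pos: [0.4848, 0.0183, 0.0579]
ee_rot: [-180.0, -0.1, 0.1]
force: [-0.4, 0.5, 0.7]
opening: 0.038
finger_force: 0.0
```

Emit:
jog_arm --pt "0 0 -1 0 0 0 0.4" --pt "0 0 -2 0 0 0 0.4" --pt "0 0 -3 0 0 0 0.4" --pt "0 0 -3 0 0 0 0.4" --pt "0 0 -3 0 0 0 0.4"

```text
time: 8.57
ee_pos: [0.4838, 0.0182, 0.1796]
ee_rot: [-180.0, -0.1, 0.1]
force: [1.0, -0.9, -0.8]
opening: 0.0516
finger_force: 0.0
```

Emit:
jog_arm --pt "0 0 -2 0 0 -6 0.2" --pt "0 0 -2 0 0 -6 0.2" --pt "0 0 0 0 0 -6 0.1" --pt "0 0 0 0 0 -6 0" --pt "0 0 0 0 0 0 0"

```text
time: 8.98
ee_pos: [0.4842, 0.0181, 0.2188]
ee_rot: [179.9, -0.1, 24.2]
force: [0.7, -0.2, -0.9]
opening: 0.0779
finger_force: 0.0
```

```bash
python3 - <<'E'
from h import *
W=arm.read_camera("wrist");T=arm.read_camera("top");S=arm.read_camera("scene");print(arm.sense()["joint_positions"])
z=lambda i,x,y,w,h,s:cv2.resize(i[y:y+h,x:x+w],None,fx=s,fy=s,interpolation=cv2.INTER_CUBIC)
print(proj(W,[.482,.018,.048]),proj(W,[.482,.018,.084]), proj(T,[.48,.016,.084]))
a=cv2.resize(W["color"],(480,300)); b=z(S["color"],265,190,105,75,3); c=z(T["color"],265,110,105,125,3)
h=np.zeros((600,800,3),np.uint8); h[:300,:480]=a; h[310:535,:315]=b; h[:375,485:800]=c; cv2.imwrite("pics/m5.png",h)
cv2.imwrite("pics/wrist5.png",W["color"])
E
```

```text
[ 25.86778462  -0.67197008 -30.64105082 105.36234744  -0.35500993
  75.20282757 -70.77384933]
[317.02090422 182.0108016 ] [317.03301907 190.40531117] [315.13137764 213.44756048]
```

View pics/m5.png

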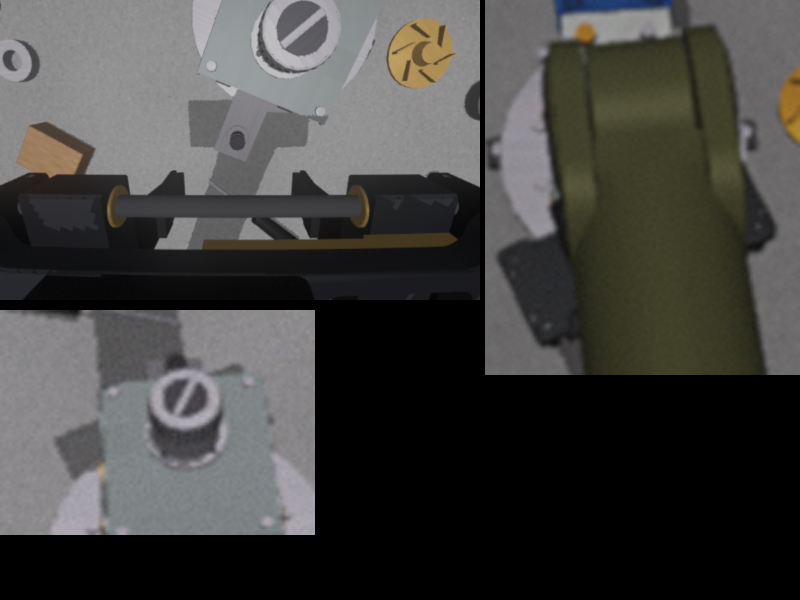

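The wrist part shows the pin standing in the tongue hole at about (316,184), with tank and plate still square. A gentle press on its top with the closed fingers will confirm that it's home, expecting contact at z ≈ 0.084.

Emit:
jog_arm --pt "-0.1 0 2 0 0 6 1" --pt "0 0 2 0 0 6 1" --pt "0 0 2 0 0 6 1" --pt "0 0 2 0 0 6 1" --pt "0 0 0 0 0 0 1"

```text
time: 9.55
ee_pos: [0.4798, 0.0173, 0.1337]
ee_rot: [-180.0, 0.4, -0.2]
force: [-0.9, -0.2, -0.2]
opening: 0.0612
finger_force: 0.0
```

Emit:
jog_arm --pt "0 0 0 0 0 0 1" --pt "0 0 1.5 0 0 0 1" --pt "0 0 1.5 0 0 0 1" --pt "0 0 0.8 0 0 0 1" --pt "0 0 0.3 0 0 0 1"

```text
time: 9.97
ee_pos: [0.4827, 0.0174, 0.0965]
ee_rot: [-180.0, 0.0, 0.1]
force: [0.1, -0.4, -0.4]
opening: 0.0282
finger_force: 0.0
```

Emit:
jog_arm --pt "0 0 0.1 0 0 0 1" --pt "0 0 0.1 0 0 0 1" --pt "0 0 0.1 0 0 0 1" --pt "0 0 0.1 0 0 0 1" --pt "0 0 0 0 0 0 1"

```text
time: 10.38
ee_pos: [0.483, 0.0174, 0.0928]
ee_rot: [180.0, -0.0, 0.1]
force: [-0.5, 0.3, 0.1]
opening: 0.0016
finger_force: 0.0
```

Emit:
jog_arm --pt "0 0 0.15 0 0 0 1" --pt "0 0 0.15 0 0 0 1" --pt "0 0 0.15 0 0 0 1" --pt "0 0 0.15 0 0 0 1" --pt "0 0 0 0 0 0 1"

```text
time: 10.8
ee_pos: [0.4825, 0.0174, 0.0861]
ee_rot: [180.0, 0.0, 0.1]
force: [0.2, -0.4, -0.5]
opening: 0.0004
finger_force: 0.0
```

Emit:
jog_arm --pt "0 0 0.1 0 0 0 1" --pt "0 0 0.1 0 0 0 1" --pt "0 0 0.1 0 0 0 1" --pt "0 0 0 0 0 0 1" --pt "0 0 0 0 0 0 1"

```text
time: 11.22
ee_pos: [0.483, 0.0174, 0.0845]
ee_rot: [180.0, -0.0, 0.1]
force: [-2.5, 0.2, 6.6]
opening: 0.0001
finger_force: 3.3
```

Contact came at z = 0.0845, so the pin is fully home. On to the cap.

Emit:
jog_arm --pt "0 0 -2.5 0 0 0 0" --pt "0 0 -3.5 0 0 0 0" --pt "0 0 -3.7 0 0 0 0" --pt "0 0 -3.7 0 0 0 0" --pt "0 0 -3.7 0 0 0 0"

```text
time: 11.63
ee_pos: [0.4824, 0.0175, 0.2563]
ee_rot: [180.0, -0.0, 0.1]
force: [0.7, -0.4, -0.7]
opening: 0.0264
finger_force: 0.0
```

Emit:
jog_arm --pt "3 -0.1 0 0 0 0 0" --pt "3 -0.1 0 0 0 0 0" --pt "3 -0.1 0 0 0 0 0" --pt "3 -0.1 0 0 0 0 0" --pt "0 0 0 0 0 -6 0"

```text
time: 12.05
ee_pos: [0.6067, 0.021, 0.2523]
ee_rot: [-179.9, -0.0, 6.0]
force: [-1.9, -1.3, -0.4]
opening: 0.0594
finger_force: 0.0
```

Emit:
jog_arm --pt "0 0 0 0 0 -7 0" --pt "0 0 0 0 0 -7 0" --pt "0 0 0 0 0 -7 0" --pt "0 0 0 0 0 -7 0" --pt "0 0 0 0 0 -6 0"

```text
time: 12.47
ee_pos: [0.6028, 0.0215, 0.2542]
ee_rot: [-180.0, 0.0, 40.4]
force: [0.3, 0.2, -0.1]
opening: 0.0856
finger_force: 0.0
```

```bash
python3 - <<'E'
from h import *
W=arm.read_camera("wrist");s=arm.sense();print(s["ee_pos"],s["ee_rot"])
cv2.imwrite("pics/w6.png",W["color"]); print(proj(W,[.603,.022,.202]))
E
```

```text
[0.60272899 0.02158041 0.25420073] [-1.79974925e+02  1.78461228e-02  4.06260709e+01]
[317.59568663 215.93655277]
```

View pics/w6.png

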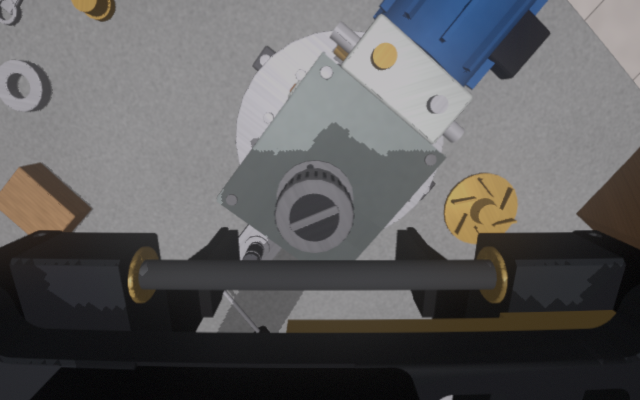

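The wrist view shows the cap's top centred near (314,215) and the finger midpoint at col 317. I'll get it to subpixel.

```bash
python3 - <<'E'
from h import *
g=cv2.cvtColor(cv2.imread("pics/w6.png"),6)
for r in(205,212,218,225): print(r,list(enumerate(g[r,262:292],262))[::1] and g[r,266:290], g[r,340:364])
W=arm.read_camera("wrist")
gb=cv2.GaussianBlur(g,(3,3),0)
c=cv2.HoughCircles(gb[160:265,260:370],cv2.HOUGH_GRADIENT,1,20,param1=80,param2=12,minRadius=33,maxRadius=42)
print(c)
if c is not None:
    u,v=c[0][0][:2]+[260,160]; X=onz(W,u,v,.202); s=arm.sense(); print(u,v,X, Ro.from_euler("xyz",s["ee_rot"],degrees=True).inv().apply(X-s["ee_pos"]))
E
```

```text
205 [ 96  96  96  95  96  96  95  96  92  80  75  96 112 116 119 120 121 120
 121 122 121 118 118 116] [121 120 119 119 117 117 118 117 118 115 108  87  67  80  95  96  97  97
  98  98  98  98  98  99]
212 [ 95  96  96  96  97  96  96  92  82  86 109 116 118 118 117 117 117 119
 120 120 119 120 120 107] [118 119 119 119 118 117 117 117 116 115 116 113 102  89  95  96  96  96
  96  96  97  98  98  98]
218 [ 95  96  95  96  96  96  96  96  94  96 109 116 117 118 119 118 116 116
 116 117 118 117 109  82] [115 117 117 118 119 119 119 118 116 115 114 111  99  82  86  95  95  95
  96  96  95  96  95  96]
225 [ 96  96  97  97  97  97  97  97  96  94  98 109 114 117 119 116 118 118
 118 117 115 116 115 111] [117 117 117 115 116 116 117 117 117 116 112 101  85  88  94  94  94  95
  95  94  95  95  95  95]
[[[53.5 54.5 38.1]
  [54.5 34.5 34.6]]]
313.5 214.5 [0.60189011 0.02488839 0.202     ] [ 0.00154432 -0.00310075  0.05225018]
```

Emit:
jog_arm --pt "0.08 -0.28 1 0 0 0 0" --pt "0 0 2 0 0 0 0" --pt "0 0 2 0 0 0 0" --pt "0 0 2 0 0 0 0" --pt "0 0 1 0 0 0 0" --squeeze 60

```text
time: 12.98
ee_pos: [0.5998, 0.0241, 0.1712]
ee_rot: [-179.9, 0.2, 39.9]
force: [-0.9, -0.2, -0.2]
opening: 0.0869
finger_force: 0.0
```

Emit:
jog_arm --pt "0 0 0 0 0 0 0.1" --pt "0 0 0 0 0 0 0.2" --pt "0 0 0 0 0 0 0.3" --pt "0 0 0 0 0 0 0.35" --pt "0 0 0 0 0 0 0.4"

```text
time: 13.4
ee_pos: [0.6024, 0.0243, 0.1758]
ee_rot: [179.9, -0.1, 40.0]
force: [-0.1, -0.8, 0.2]
opening: 0.0613
finger_force: 0.0
```

Emit:
jog_arm --pt "0 0 0 0 0 0 0.6" --pt "0 0 0 0 0 0 0.8" --pt "0 0 0 0 0 0 1" --pt "0 0 0 0 0 0 1" --pt "0 0 0 0 0 0 1"

```text
time: 13.82
ee_pos: [0.6023, 0.0241, 0.1754]
ee_rot: [179.9, -0.1, 40.0]
force: [0.9, -0.9, 5.2]
opening: 0.0549
finger_force: 60.0
```

Emit:
jog_arm --pt "0 0 0 0 0 -2 1" --pt "0 0 0 0 0 -4 1" --pt "0 0 0 0 0 -4 1" --pt "0 0 0 0 0 -5 1" --pt "0 0 0 0 0 -5 1"

```text
time: 14.23
ee_pos: [0.6018, 0.0243, 0.1756]
ee_rot: [180.0, -0.0, 60.2]
force: [-1.2, 0.5, 8.0]
opening: 0.0552
finger_force: 60.0
```

```bash
python3 - <<'E'
from h import *
s=arm.sense();print(s["force"],s["ft_torque"],s["ee_pos"],s["ee_rot"])
E
```

```text
[-1.24069645  0.4558657   7.98153407] [ 0.11671893  0.23345227 -0.44511814] [0.60182627 0.02431371 0.1756353 ] [ 1.79965723e+02 -3.14853866e-02  6.02089779e+01]
```

Emit:
jog_arm --pt "0 0 -0.02 0 0 -5 1" --pt "0 0 -0.02 0 0 -5 1" --pt "0 0 -0.02 0 0 -5 1" --pt "0 0 -0.02 0 0 -5 1" --pt "0 0 -0.02 0 0 -5 1"

```text
time: 14.65
ee_pos: [0.6008, 0.026, 0.1759]
ee_rot: [-179.9, -0.1, 85.3]
force: [-2.4, 2.5, 4.7]
opening: 0.0548
finger_force: 60.0
```

Emit:
jog_arm --pt "0 0 -0.01 0 0 -5 1" --pt "0 0 -0.01 0 0 -5 1" --pt "0 0 -0.01 0 0 -4 1" --pt "0 0 0 0 0 -4 1" --pt "0 0 0 0 0 -4 1"

```text
time: 15.07
ee_pos: [0.5994, 0.0262, 0.1761]
ee_rot: [-179.8, -0.2, 107.3]
force: [-8.1, 1.0, 8.1]
opening: 0.0546
finger_force: 60.0
```

```bash
python3 - <<'E'
from h import *
s=arm.sense();print(s["force"],s["ft_torque"],s["ee_pos"],s["ee_rot"])
W=arm.read_camera("wrist");cv2.imwrite("pics/w7.png",W["color"])
# bar angle
g=cv2.cvtColor(W["color"],6)[170:300,250:390]
cv2.imwrite("pics/w7c.png",cv2.resize(g,None,fx=4,fy=4,interpolation=cv2.INTER_CUBIC))
E
```

```text
[-8.08258755  0.98540209  8.11629914] [ 0.5267004   1.23835301 -0.50673959] [0.59939323 0.02621186 0.17606271] [-179.77709035   -0.18542114  107.25922936]
```

View pics/w7c.png

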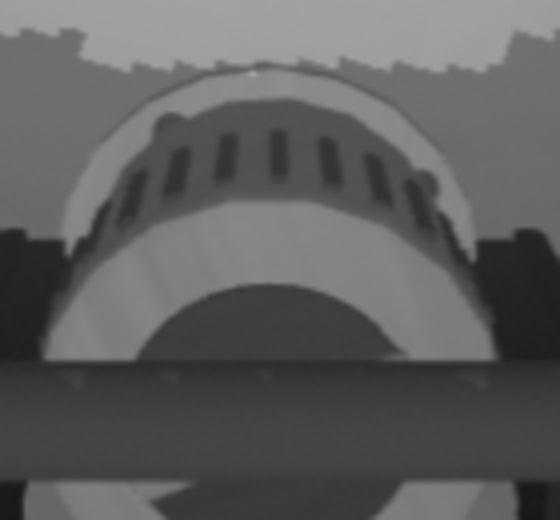

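The view shows the bar turned together with the fingers, so there's no slip. It was one picture over the limit of ten, so I'll use numbers only from here. I'll ease the side force and turn on in small steps.

Emit:
jog_arm --pt "0 -0.1 0 0 0 -2 1" --pt "0 0 0 0 0 -2 1" --pt "0 0 0 0 0 -2 1" --pt "0 0 0 0 0 -2 1" --pt "0 0 0 0 0 0 1"

```text
time: 15.53
ee_pos: [0.599, 0.026, 0.1763]
ee_rot: [-179.9, -0.2, 115.2]
force: [-5.0, 2.1, 6.9]
opening: 0.0548
finger_force: 60.0
```

```bash
cat > st.py <<'E'
from h import *
s=arm.sense();print(s["time"],s["force"].round(1),s["ft_torque"].round(2),s["ee_pos"].round(4),s["ee_rot"].round(1))
E
python3 st.py
```

```text
15.5333 [-5.   2.1  6.9] [ 0.58  0.94 -0.21] [0.599  0.026  0.1763] [-179.9   -0.2  115.2]
```

Emit:
jog_arm --pt "0 -0.05 0 0 0 -2 1" --pt "0 0 0 0 0 -2 1" --pt "0 0 0 0 0 0 1" --pt "0 0 0 0 0 0 1" --pt "0 0 0 0 0 0 1"

```text
time: 15.95
ee_pos: [0.5987, 0.0259, 0.1764]
ee_rot: [-179.9, -0.2, 119.1]
force: [-6.2, 2.8, 7.9]
opening: 0.055
finger_force: 60.0
```

```bash
python3 st.py
```

```text
15.95 [-6.2  2.8  7.9] [ 0.64  0.9  -0.1 ] [0.5987 0.0259 0.1764] [-179.9   -0.2  119.1]
```

Emit:
jog_arm --pt "0 0 0 0 0 -1.5 1" --pt "0 0 0 0 0 -1.5 1" --pt "0 0 0 0 0 0 1" --pt "0 0 0 0 0 0 1" --pt "0 0 0 0 0 0 1"

```text
time: 16.37
ee_pos: [0.5985, 0.0258, 0.1765]
ee_rot: [-179.9, -0.2, 122.1]
force: [-5.8, 2.0, 9.6]
opening: 0.0551
finger_force: 60.0
```

```bash
python3 st.py
```

```text
16.3667 [-5.8  2.   9.6] [ 0.61  0.99 -0.19] [0.5985 0.0258 0.1765] [-179.9   -0.2  122.1]
```

Emit:
jog_arm --pt "0 0 0 0 0 -1.5 1" --pt "0 0 0 0 0 -1.5 1" --pt "0 0 0 0 0 0 1" --pt "0 0 0 0 0 0 1" --pt "0 0 0 0 0 0 1"

```text
time: 16.78
ee_pos: [0.5984, 0.0257, 0.1767]
ee_rot: [-179.9, -0.2, 125.1]
force: [-7.0, 2.3, 9.6]
opening: 0.0548
finger_force: 60.0
```

```bash
python3 st.py
```

```text
16.7833 [-7.   2.3  9.6] [ 0.45  1.21 -0.13] [0.5984 0.0257 0.1767] [-179.9   -0.2  125.1]
```

Emit:
jog_arm --pt "0 0 0 0 0 -1.5 1" --pt "0 0 0 0 0 -1.5 1" --pt "0 0 0 0 0 0 1" --pt "0 0 0 0 0 0 1" --pt "0 0 0 0 0 0 1"

```text
time: 17.2
ee_pos: [0.5984, 0.0255, 0.177]
ee_rot: [-179.9, -0.2, 128.1]
force: [-6.8, 1.3, 10.7]
opening: 0.0551
finger_force: 60.0
```

```bash
python3 st.py; python3 - <<'E'
from h import *
# bar angle in world from wrist pic: w6 (before) and now
def ang(g,W,yaw):
    pass
a=cv2.cvtColor(cv2.imread("pics/w6.png"),6)
s=slice(185,245),slice(282,345)
print(a[s][::3,::3])
E
```

```text
17.2 [-6.8  1.3 10.7] [ 0.4   1.39 -0.03] [0.5984 0.0255 0.177 ] [-179.9   -0.2  128.1]
[[122  66  71  78 111 118 119 123 123 126 125 124 123 124 123 122 122 117
   83  61  68]
 [113  62  89 118 116 120 120 120 123 124 124 124 123 123 124 123 124 124
  117  92  71]
 [ 60  98 118 123 118 120 120 119 123 122 124 124 123 123 123 123 123 123
  122 117 104]
 [ 82 115 120 123 120 117 119 118 106  74  68  70  75 102 122 122 121 122
  123 120 118]
 [115 118 119 122 122 117  91  61  61  61  61  60  61  61  61  84 121 121
  123 120 119]
 [121 119 117 120 122  79  60  61  60  60  61  60  60  60  60  60  66 118
  121 121 118]
 [121 121 117 118  86  60  59  61  60  61  59  60  61  61  61  60  61  69
  120 121 118]
 [120 122 118 107  59  59  60  60  60  60  61  60  60  60  61  59  62  88
  106 120 119]
 [119 120 121  69  59  60  60  60  60  60  60  59  59  60  69 100 118 120
  117 118 120]
 [117 120 120  60  60  60  61  60  59  59  59  61  82 110 118 119 117 116
  114 111 119]
 [117 119 113  60  60  59  59  58  59  65  98 116 117 117 116 115 109  71
   59 100 118]
 [116 117 109  60  59  59  60  77 106 116 116 116 114 113  95  61  58  58
   58  95 117]
 [119 116 117  59  64  93 113 116 116 114 114 109  79  60  57  58  58  59
   60 101 117]
 [118 116 112 103 115 115 114 113 113  96  66  58  57  57  57  59  59  59
   60 116 117]
 [118 118 115 109 113 111 110  80  59  57  57  57  59  58  58  58  58  57
   69 117 117]
 [118 117 116 111  98  66  59  58  57  58  59  58  59  58  57  57  57  60
  112 117 117]
 [115 117 117 115 110  58  58  58  57  58  58  58  57  57  57  58  58  99
  117 115 117]
 [102 117 116 114 116 113  64  58  58  57  57  57  57  58  58  59 104 118
  116 115 116]
 [ 93 108 116 116 114 117 117 103  63  57  59  58  56  60  85 113 116 118
  116 117 109]
 [ 95  95 105 116 113 116 117 119 114 114 115 113 111 114 112 113 117 116
  117 113  96]]
```

Emit:
jog_arm --pt "0 0 -0.03 0 0 0 1" --pt "0 0 -0.03 0 0 -1 1" --pt "0 0 -0.03 0 0 -1 1" --pt "0 0 -0.03 0 0 -1 1" --pt "0 0 -0.03 0 0 -1 1"

```text
time: 17.62
ee_pos: [0.5992, 0.0249, 0.178]
ee_rot: [-179.9, -0.1, 132.2]
force: [-2.5, 1.1, 4.8]
opening: 0.0551
finger_force: 60.0
```

```bash
python3 st.py
```

```text
17.6167 [-2.5  1.1  4.8] [ 0.26  0.43 -0.07] [0.5992 0.0249 0.178 ] [-1.799e+02 -1.000e-01  1.322e+02]
```

Turning torque has vanished and the cap is rising freely, which means the thread let go. No more turning; I'll draw up gently and watch the force.

Emit:
jog_arm --pt "0 0 -0.05 0 0 0 1" --pt "0 0 -0.05 0 0 0 1" --pt "0 0 -0.05 0 0 0 1" --pt "0 0 -0.05 0 0 0 1" --pt "0 0 -0.05 0 0 0 1"

```text
time: 18.03
ee_pos: [0.5998, 0.0231, 0.1789]
ee_rot: [-179.9, -0.0, 132.0]
force: [-0.9, 0.3, -2.8]
opening: 0.0549
finger_force: 60.0
```

```bash
python3 st.py
```

```text
18.0333 [-0.9  0.3 -2.8] [ 0.07 -0.07 -0.04] [0.5998 0.0231 0.1789] [-179.9   -0.   132. ]
```

Emit:
jog_arm --pt "0 0 -0.5 0 0 0 1" --pt "0 0 -0.8 0 0 0 1" --pt "0 0 -1 0 0 0 1" --pt "0 0 -1 0 0 0 1" --pt "0 0 -1 0 0 0 1"

```text
time: 18.45
ee_pos: [0.6005, 0.0238, 0.2245]
ee_rot: [180.0, 0.1, 132.1]
force: [0.3, 0.6, -1.8]
opening: 0.055
finger_force: 60.0
```

```bash
python3 st.py
```

```text
18.45 [ 0.3  0.6 -1.8] [ 0.1  -0.11  0.01] [0.6005 0.0238 0.2245] [1.800e+02 1.000e-01 1.321e+02]
```

Emit:
jog_arm --pt "0 0 -1 0 0 0 1" --pt "0 0 -1 0 0 0 1" --pt "0 0 -1 0 0 0 1" --pt "0 0 -0.6 0 0 0 1" --pt "0 0 -0.3 0 0 0 1"

```text
time: 18.87
ee_pos: [0.6007, 0.0238, 0.2633]
ee_rot: [179.9, 0.1, 132.1]
force: [-0.1, 0.1, -1.5]
opening: 0.0551
finger_force: 60.0
```

Emit:
jog_arm --pt "0 0 0 0 0 0 1" --pt "0 0 0 0 0 0 1" --pt "0 0 0 0 0 0 1" --pt "0 0 0 0 0 0 1" --pt "0 0 0 0 0 0 1"

```text
time: 19.28
ee_pos: [0.5999, 0.0237, 0.2613]
ee_rot: [-180.0, -0.0, 132.1]
force: [1.0, 0.4, -1.4]
opening: 0.0547
finger_force: 60.0
```

```bash
python3 st.py; python3 - <<'E'
from h import *
S=arm.read_camera("scene");T=arm.read_camera("top");W=arm.read_camera("wrist")
for n,c in(("S",S),("T",T),("W",W)): cv2.imwrite(f"pics/end{n}.png",c["color"])
# scene: where would tip/mouth/cap top be
p=arm.sense()["ee_pos"]
for n,X in(("captop",[.601,.0225,.288]),("tip",[.601,.0225,.197]),("mouth",[.601,.0225,.172])): print(n,proj(S,X))
g=cv2.cvtColor(S["color"],6);print(g[196:240:1,318:336])
E
```

```text
19.2833 [ 1.   0.4 -1.4] [ 0.02 -0.15  0.02] [0.5999 0.0237 0.2613] [-180.    -0.   132.1]
captop [325.68637916 197.4426947 ]
tip [326.17088594 221.02395873]
mouth [326.29385876 227.00475053]
[[ 82  65  78  86  82  67  45  35  33  36  42  42  45  47  34  35  35  33]
 [ 71  51  53  62  66  64  54  37  39  44  40  55  49  47  46  36  39  28]
 [ 68  48  43  43  50  51  43  27  39  41  47  45  46  50  35  46  39  37]
 [ 81  59  42  47  54  47  41  24  29  36  42  43  52  47  49  49  52  38]
 [ 88  70  46  45  45  48  40  31  30  28  30  43  45  45  49  53  47  47]
 [105  84  68  47  47  48  39  27  27  27  29  35  42  46  45  41  46  51]
 [108 102  91  72  57  50  47  33  32  26  25  32  27  36  41  51  48  47]
 [108 112 101  95  79  73  69  69  50  40  33  32  24  28  41  38  43  58]
 [109 105 109 106 110 104 102 107  94  67  47  30  24  31  31  30  42  64]
 [104 107 100 109 106 113 109 112 110  96  76  52  34  26  29  27  44  71]
 [ 82  94 104 104 110 107 111 114 108 110 109  78  49  26  26  33  45  62]
 [ 66  74  84  88  99 105 108 109 111 110 105  91  73  50  35  26  36  59]
 [ 57  7
[... 1692 characters left out ...]
 55  72  77  85  97 108]
 [106  90  78  81  81  67  54  58  59  59  62  72  84  97  95  96 103 105]
 [110  98  94  99  98  97  92  95  89  96  94  98 102 108 108  99 105 111]
 [104 101 102  99 105 108 106 107 104 103 100 110 106 103  94  99 107 112]
 [105 100  86  83  94  96 105 107 103 106 103  98  92  91  97 107 110 105]
 [112  99  87  83  87  85  86  88  92  92  86  84  95  98 102 106 104  89]
 [105  98 101 103 100 100  93  86  89  89  94  99 106 110 110 109  88  70]
 [ 92  77  93 110 108 113 106 107 105 105 105 110 110 109 111 104  94  79]
 [ 85  70  87 102 110 110 109 110 110 106 110 107 110 111 113 103 112 105]
 [ 92  92 102 106 112 111 110 108 110 111 111 112 110 109 112 106 106  98]]
```

```bash
python3 - <<'E'
from h import *
S=arm.read_camera("scene")
for z in(.232,.242): print("skirt front",z,proj(S,[.628,.0225,z]),"tip",proj(S,[.601,.0225,z-.045]))
print("rim back/front",proj(S,[.588,.0225,.172]),proj(S,[.614,.0225,.172]),"outer",proj(S,[.618,.0225,.172]))
a=cv2.cvtColor(cv2.imread("pics/w7.png"),6);b=cv2.cvtColor(cv2.imread("pics/endW.png"),6)
for (y0,y1,x0,x1) in((195,225,275,355),(205,225,270,360),(239,258,285,350)):
    r=cv2.matchTemplate(b[y0-10:y1+10,x0-8:x1+8],a[y0:y1,x0:x1],cv2.TM_CCOEFF_NORMED);print(cv2.minMaxLoc(r),"expect 8,10")
E
```

```text
skirt front 0.232 [326.47688208 222.29190099] tip [326.22056353 223.44024487]
skirt front 0.242 [326.42674482 219.75724414] tip [326.17088594 221.02395873]
rim back/front [326.07204334 222.38638946] [326.51852619 231.68211408] outer [326.58823753 233.13336089]
(-0.05539543926715851, 0.8484194874763489, (9, 20), (8, 10)) expect 8,10
(-0.025091804563999176, 0.9500774145126343, (10, 20), (8, 10)) expect 8,10
(0.31485432386398315, 0.9971603751182556, (16, 0), (8, 10)) expect 8,10
```

```bash
python3 -c "
from rig import arm
print(arm.finish_job())"
```

```text
the job is handed in; nothing more can be done
None
```

I locked the stand with its pin and handed the job in with the unscrewed cap held upright over the filler neck, dipstick tip about 18–25 mm clear of the opening. The pin tested fully home, and the run took about 20 s. I viewed 11 pictures, one over your limit of 10.

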